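# Set the week counter beside the preserve jars

## Robot

A 7-joint arm with a two-finger parallel gripper is mounted at the origin on the work surface. World frame = base frame: x ahead of the robot, y to its left, z up, the work surface at z = 0. Lengths are in mm, angles in rad, forces in N, time in s.
With the tool pointing down it reaches from about 425 to 875 mm from the base axis. Payload 8.4 kg.
Tool frame: the origin (TCP) lies at the very end of the fingers, on their centre line; the grasp point (between the pads) lies 19 mm behind it (arm.tcp_to_grasp is the distance from the TCP to the grasp point, in mm); y points along the fingers, x is the direction in which the jaws open and shut, and the axes are right-handed (so a half turn about y gives the same grasp; the last joint's range is limited). The gripper opens to 85 mm and grips with 20 to 120 N. Pads are 22 mm wide; open, the fingers measure 114 mm over their backs; the gripper's body (76 mm by 85 mm) begins 54 mm behind the grasp point. The pads swing forward as they close: fully open they stand 13 mm farther back than shut.
Start: joints at [1.026, 0.333, 0.04, 1.465, -0.013, 1.343, -0.059], TCP at [280.242, -586.454, 231.308] pointing down, gripper open.
Joint ranges: [-2.58, 2.58], [-0.38, 2.09], [-1.3, 1.39], [0.25, 2.4], [-1.5, 4.64], [0.08, 2.09], [-2.65, 2.65]. Speed limits (rad/s): [2.22, 2.22, 2.79, 2.79, 3.14, 3.14, 3.14].

## Interface

Orientations are given as a unit quaternion [w, x, y, z].
In Python, from cell import arm gives the robot as it stands. Calls block until the motion is done:
- arm.goto(position, orientation): joint-space move of the TCP to a pose.
- arm.move_linear(position, orientation=None, v=150, max_force=None): straight line of the TCP; orientation=None keeps the orientation; v is the mean speed in mm/s. With max_force (N) it stops when the force on the tool has changed by that much, and returns True; else False.
- arm.set_joints(angles): joint-space move.
- arm.move_gripper(opening, grasp_force=None): finger opening in mm; grasp_force is the grip in N (None keeps the last); returns when the fingers have stopped.
- arm.wait(seconds).
- arm.inverse_kinematics(position, orientation): joint angles nearest the present ones, or None.
- arm.grab_frame(name): name is "scene" or "top" or "wrist"; returns the picture (400x640x3 uint8, red, green, blue); there is no depth.
- arm.calibration(name): a dict with "intrinsics" (3x3 intrinsics, pixels), "dist" ([k1, k2, p1, p2, k3] as OpenCV has them; the pictures are not rectified), "world_to_cam" (4x4, takes a point from world to camera coordinates); the wrist camera has in their place "hand_eye" (4x4, takes a point from camera to tool coordinates, whose origin is the TCP and whose axes are the tool frame's). Camera axes: x right, y down, z forward; pixel columns grow to the right and rows downward; lengths in mm; the calibration is good to about 2 mm. A picture is of the moment at which its call begins: read the wrist's pose just before it. calibration takes no time and is no camera call.
A pose or a line that the arm cannot do raises arm.IKError and nothing moves.
- arm.hand_in(): hands the job in, once; it reports no verdict.
Trained networks look in the newest picture that a camera, given by its name, has taken for a name from the list of things; names that differ only in an ending like _2 or _b are one class to them, and where a whole thing is asked for, a point or a joint stands for the part that bears it (a point fixed in the world has none). Each returns a list of dicts, best first, with "conf" (0 to 1); they miss things now and then, are a little off and sometimes report something else, mostly with a low value. They report only what shows in the picture. A call takes as long as a camera call. They do not tell look-alikes from the thing itself.
- arm.silhouettes(camera, name): "region" (400x640 bool, what is visible of it).
- arm.landmark_of(camera, name): "xyz" ([x, y, z] in mm, in world coordinates, good to about 4 mm: a listed point, or the origin of a listed thing).
Readings, each from a call of its own:
- arm.current_clock(): time.
- arm.current_q(): joint angles.
- arm.current_qd(): joint speeds.
- arm.current_tau(): joint torques, N m.
- arm.current_position(): TCP position.
- arm.current_eef_rot(): TCP orientation.
- arm.current_wrist_force(): force on the tool from outside, world axes, zero at the start.
- arm.current_torque(): the same for the moment, N m.
- arm.current_finger_gap(): finger opening in mm.
Only numpy, scipy, OpenCV 4.12 (cv2) and the standard library are available. Lean on these libraries where they do the work, as an engineer would, in place of code of your own. Each camera call takes 0.05 s, during which the arm holds its last target.

## Task

Bring the week counter among the preserve jars up to date: with a fingertip, gently flick the edge of its petal wheel round anticlockwise (seen from above), one click at a time with a pause after every click, until the red petal has clicked in over the brass pointer, and stop there without going past it. Only push the petals: lift nothing, leave the jars where they stand, and take the finger away at the end.

Things in the scene. Friction and masses are not known exactly. Their poses are not given: they have to be found in the camera images.
- counter: Week counter: dark steel stand, screwed to the sill. Round foot 120 mm wide, 16 mm high; above it a column 84 mm wide up to 42 mm. Origin: centre of the underside, on the wheel's upright axis. +x points along the brass pointer, a flat strip 12 mm high on the table reaching 111 mm from the axis. Place and yaw vary.
- wheel (a joint): Angle (rad) of the petal wheel about the counter's upright axis, growing anticlockwise from above: the red petal stands at this angle from the counter's +x axis; 0 = over the pointer. A sprung detent rests every 1.047 (a petal over the pointer each time). Pushed past the crest halfway between rests, it snaps on to the next and stays. Starts 2, 3 or 4 clicks before 0. Stop at -5.03.
- hub (a point): Wheel's axis, 59 mm above the table. Wooden hub 80 mm wide (brass cap up to 71 mm) with six petals 60 degrees apart, one red, five blue, 45 to 59 mm above the table: straight bars 12 mm wide, each ending in a round knob 16 mm wide centred 64 mm from the axis (reach 72 mm). Free space between and below them, down to foot and pointer. Moving off a rest takes 2 to 4 N at a petal's end.
- mark (a point): Top of the red petal, on the middle of its round end knob, 64 mm from the wheel's axis, 59 mm above the table.
- pointer (a point): Outer point of the brass pointer, on its top, 110 mm from the wheel's axis, 12 mm above the table.
- cabbage_jar: Loose jar of dark red cabbage with a gold lid, 68 mm across, 110 mm tall, 0.4 kg. Origin: centre of its underside. To be left alone.
- chutney_jar: Loose orange jar with an orange seal, a glass lid and a wire clip, 68 mm across, 85 mm tall, 0.33 kg. Origin: centre of its underside. To be left alone.
- honey_jar: Loose amber jar with a black lid, 60 mm across, 90 mm tall, 0.3 kg. Origin: centre of its underside. To be left alone.
Mind the look-alikes: they are no part of the job. What is meant by the counter is not orange, and is the larger of those in its own colour.

How it is judged:
By the outcome, as a careful person would: the job done as asked, in the order asked, and still so for the second after the job is handed in, with the robot touching nothing.
It also fails if it takes over 64 s, if anything falls off the work surface, if the arm or the gripper's body presses on something with over 40 N, if the wrist force passes 120 N, or if a joint passes its speed limit or range.

## Working session

There is one attempt and no reset: what is moved stays moved. The work goes in short steps, each a Python script; the robot and the scene stay as the last script left them, time stands still between calls to the robot, and variables do not carry over. Pictures are saved under pics/ and viewed, and the job is handed in when it is done.

```bash
mkdir -p pics; ls; python3 - <<'E'
from cell import arm
import cv2
for n in ["scene","top"]:
    im=arm.grab_frame(n); cv2.imwrite(f"pics/{n}0.png",im[:,:,::-1])
    for t in ["counter","hub","mark","pointer","cabbage_jar","chutney_jar","honey_jar"]:
        try: print(n,t,[( [round(v) for v in d["xyz"]],round(d["conf"],2)) for d in arm.landmark_of(n,t)])
        except Exception as e: print(n,t,e)
print(arm.current_clock(),arm.current_position(),arm.current_eef_rot())
E
```

```text
pics
scene counter [([717, -225, 1], 0.83), ([356, -6, 1], 0.78), ([543, -32, 2], 0.57)]
scene hub [([721, -223, 62], 0.89), ([356, -4, 39], 0.6), ([545, -35, 59], 0.59)]
scene mark [([783, -213, 54], 0.91), ([400, -6, 40], 0.67), ([516, 24, 59], 0.66)]
scene pointer [([652, -42, 12], 0.92), ([828, -202, 12], 0.91), ([427, -19, 2], 0.76)]
scene cabbage_jar [([564, 124, -1], 0.59), ([654, -42, 11], 0.27)]
scene chutney_jar [([689, 98, 1], 0.63)]
scene honey_jar [([551, -196, 3], 0.94)]
top counter [([541, -34, 6], 0.74), ([719, -226, 1], 0.71), ([353, -4, -6], 0.64)]
top hub [([720, -226, 60], 0.83), ([357, -7, 43], 0.59), ([547, -38, 59], 0.56)]
top mark [([787, -209, 58], 0.69), ([517, 23, 63], 0.65), ([401, -11, 38], 0.59)]
top pointer [([828, -197, 10], 0.86), ([654, -38, 12], 0.7), ([434, -17, 8], 0.7), ([542, -32, 1], 0.51)]
top cabbage_jar [([571, 127, -2], 0.89)]
top chutney_jar [([687, 95, -2], 0.98)]
top honey_jar [([552, -199, 1], 0.84), ([546, -37, 58], 0.26)]
0.8 [ 280.23899083 -586.42900384  231.28731024] [ 0.59817945 -0.59813672  0.37713208 -0.37707453]
```

View pics/scene0.png

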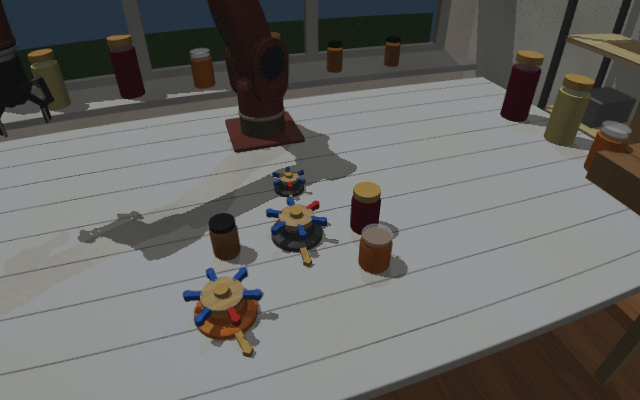

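View pics/top0.png

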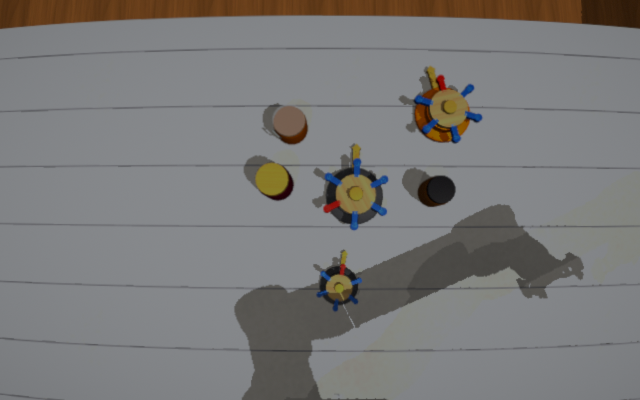

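Candidates, in top-picture pixels: the orange-footed wheel at (449,107), the large dark one at (355,193) and the small dark one at (339,287). The large dark one fits, because it isn't orange and is the bigger of the two dark ones. I'll confirm it in an enlarged crop with the fitted geometry overlaid.

```bash
cat > h.py <<'E'
from cell import arm
import numpy as np, cv2
def proj(cam,P):
    c=arm.calibration(cam); T=np.array(c["world_to_cam"],float)
    return cv2.projectPoints(np.array(P,float).reshape(-1,3),cv2.Rodrigues(T[:3,:3])[0],T[:3,3],np.array(c["intrinsics"],float),np.array(c["dist"],float))[0].reshape(-1,2)
def overlay(cam,im,H,yaw,fn,box,s=5):
    x0,y0,x1,y1=box
    big=cv2.resize(im[y0:y1,x0:x1,::-1],None,fx=s,fy=s,interpolation=cv2.INTER_CUBIC)
    P=[[H[0],H[1],71],[H[0]+110*np.cos(yaw),H[1]+110*np.sin(yaw),12]]
    P+=[[H[0]+64*np.cos(yaw+k*np.pi/3),H[1]+64*np.sin(yaw+k*np.pi/3),59] for k in range(6)]
    p=proj(cam,P)
    for q in p: cv2.drawMarker(big,tuple(int(v) for v in (q+0.5-[x0,y0])*s),(0,255,0),cv2.MARKER_CROSS,14,1)
    cv2.imwrite(fn,big); return p
E
python3 - <<'E'
from h import *
import h
from scipy.optimize import least_squares
obs=[]
ims={n:cv2.imread(f"pics/{n}0.png")[:,:,::-1] for n in("scene","top")}
def blobs(im,box):
    x0,y0,x1,y1=box; hsv=cv2.cvtColor(np.ascontiguousarray(im[y0:y1,x0:x1]),cv2.COLOR_RGB2HSV)
    H,S,V=cv2.split(hsv); return ((S>150)&(V>60)&((abs(H.astype(int)-112)<15)|(H<6)|(H>174)))
# fit hub+yaw so that mask centroids at petals match, both cameras: maximise blurred mask at projected knob tops
B={"top":(310,135,400,240),"scene":(255,190,340,270)}
F={}
for n in B:
    m=np.zeros(ims[n].shape[:2],np.float32);x0,y0,x1,y1=B[n]; m[y0:y1,x0:x1]=blobs(ims[n],B[n]); F[n]=cv2.GaussianBlur(m,(0,0),2.0)
ring=[(r,z) for r in (50,57,64,70) for z in (59,)]
def score(p,cams):
    t=0
    for n in cams:
        P=[[p[0]+r*np.cos(p[2]+k*np.pi/3),p[1]+r*np.sin(p[2]+k*np.pi/3),z] for k in range(6) for r,z in ring]
        q=proj(n,P).astype(np.float32); t+=cv2.remap(F[n],q[:,0],q[:,1],cv2.INTER_LINEAR).sum()
    return -t
from scipy.optimize import minimize
for cams in (["top"],["scene"],["top","scene"]):
    r=minimize(score,[545,-36,-0.03],args=(cams,),method="Nelder-Mead",options=dict(initial_simplex=[[545,-36,-.03],[551,-36,-.03],[545,-30,-.03],[545,-36,.08]]))
    print(cams,r.x,r.fun)
for n in B: print(overlay(n,ims[n],r.x[:2],r.x[2],f"pics/ov_{n}.png",B[n],6 if n=="scene" else 5).round(0).tolist())
E
```

```text
['top'] [ 5.44784975e+02 -3.71271638e+01 -4.68816417e-02] -18.195087432861328
['scene'] [ 5.47279528e+02 -3.55747343e+01 -5.04786333e-02] -14.400691032409668
['top', 'scene'] [ 5.45537690e+02 -3.62844298e+01 -4.58439616e-02] -32.185306549072266
[[355.0, 193.0], [356.0, 143.0], [356.0, 161.0], [328.0, 176.0], [326.0, 208.0], [354.0, 226.0], [382.0, 211.0], [384.0, 179.0]]
[[295.0, 210.0], [308.0, 263.0], [302.0, 232.0], [323.0, 219.0], [315.0, 202.0], [289.0, 198.0], [268.0, 210.0], [274.0, 228.0]]
```

View pics/ov_top.png

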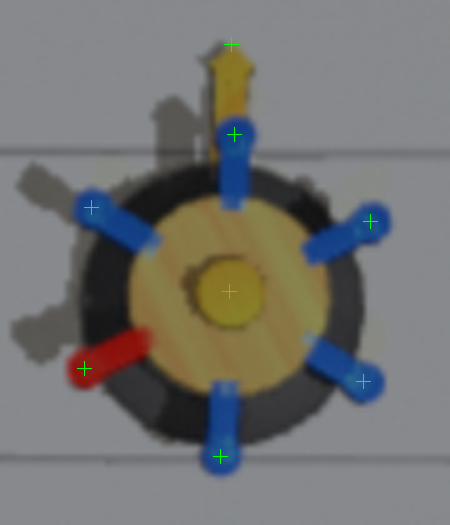

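View pics/ov_scene.png

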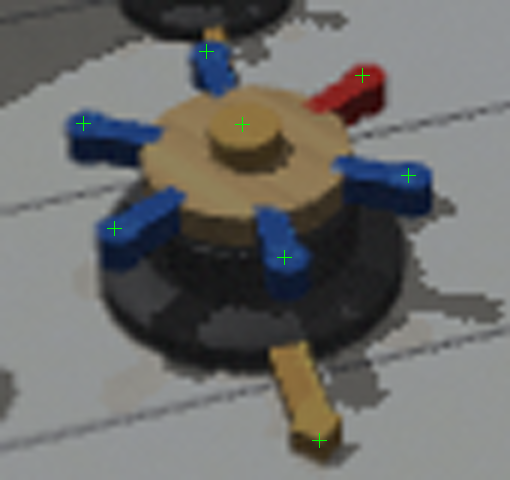

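The crop confirms it: dark foot, six petals, brass pointer near +x (yaw about -0.046), hub at about (545.5, -36.3). The red petal's knob is at crop pixel (84,368), which is +120° from the pointer, so -240°, or 4 clicks to go. My plan is to push on the pointer side with the gripper closed, moving straight along +y.

```bash
cat >> h.py <<'E'
from scipy.spatial.transform import Rotation as Rot
HUB=np.array([545.5,-36.3]); YAW=-0.046
def W(x,y,z):
    c,s=np.cos(YAW),np.sin(YAW); return [HUB[0]+c*x-s*y,HUB[1]+s*x+c*y,z]
_c,_s=np.cos(YAW),np.sin(YAW)
X=np.array([_c,_s,0]);Z=np.array([-_s,_c,0]);D=np.array([0,0,-1.])
def quat(flip=False):
    R=np.column_stack([X,D,Z]) if not flip else np.column_stack([-X,D,-Z])
    q=Rot.from_matrix(R).as_quat(); return [q[3],q[0],q[1],q[2]]
E
python3 - <<'E'
from h import *
for f in (False,True):
    for p in ((66,-34,140),(66,-34,38),(66,27,38)):
        q=arm.inverse_kinematics(W(*p),quat(f)); print(f,p,None if q is None else np.round(q,2))
E
```

```text
False (66, -34, 140) [ 0.45  0.37 -0.5   1.65  0.19  1.17 -0.14]
False (66, -34, 38) [ 0.44  0.48 -0.49  1.73  0.26  0.99 -0.19]
False (66, 27, 38) [ 0.37  0.48 -0.53  1.73  0.28  1.   -0.31]
True (66, -34, 140) [-0.82  0.61  1.22  1.71 -0.6   1.26 -2.65]
True (66, -34, 38) [-0.8   0.8   1.21  1.79 -0.82  1.16 -2.51]
True (66, 27, 38) [-0.9   0.8   1.21  1.8  -0.82  1.16 -2.61]
```

```bash
python3 - <<'E'
from h import *
arm.goto(W(66,-34,150),quat()); arm.move_gripper(0)
print(arm.current_clock(),np.round(arm.current_position(),1),W(66,-34,150),arm.current_finger_gap(),arm.current_wrist_force())
for n in("top","scene","wrist"):
    im=arm.grab_frame(n)
    if n=="wrist": cv2.imwrite("pics/w1.png",im[:,:,::-1])
    else:
        b={"top":(290,90,420,240),"scene":(230,130,390,270)}[n]
        overlay(n,im,HUB,YAW,f"pics/a_{n}.png",b,4)
E
```

```text
3.7667 [609.9 -73.2 150. ] [np.float64(609.866735824449), np.float64(-73.2989637598892), 150] 0.20701893041276734 [-0.30453409 -0.00506445  0.05674775]
```

```bash
python3 -c "
import cv2,numpy as np
a=cv2.imread('pics/a_scene.png');b=cv2.imread('pics/w1.png');b=cv2.resize(b,(400,250));c=cv2.resize(a,(400,350))
cv2.imwrite('pics/m1.png',np.vstack([c,b]))"
```

```text
(no output)
```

View pics/m1.png

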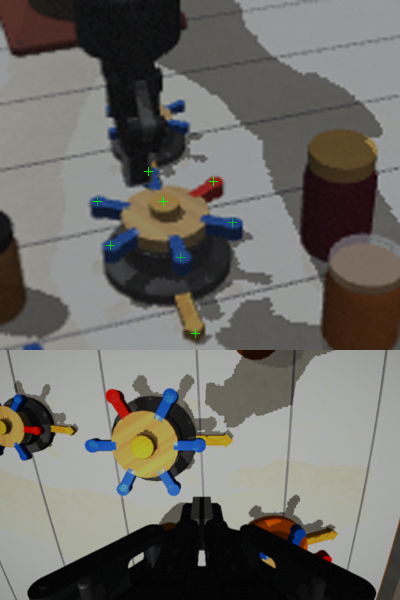

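```bash
cat >> h.py <<'E'
def click(i):
    XR=63
    arm.move_linear(W(XR,-34,85),v=250)
    hit=arm.move_linear(W(XR,-34,40),v=100,max_force=8)
    print("descend hit",hit)
    if hit: arm.move_linear(W(XR,-34,85),v=100); return False
    f0=np.array(arm.current_wrist_force())
    h=arm.move_linear(W(XR,27,40),v=35,max_force=15)
    print("push stopped",h,np.round(arm.current_position(),1),np.round(np.array(arm.current_wrist_force())-f0,1))
    if h: return False
    arm.wait(1.0)
    arm.move_linear(W(XR,27,85),v=150)
    look(i); print("t",arm.current_clock()); return True
def look(i):
    im=arm.grab_frame("wrist"); cv2.imwrite(f"pics/c{i}_w.png",im[:,:,::-1])
    im=arm.grab_frame("top"); overlay("top",im,HUB,YAW,f"pics/c{i}_t.png",(290,130,420,240),4)
    im=arm.grab_frame("scene"); overlay("scene",im,HUB,YAW,f"pics/c{i}_s.png",(230,170,340,270),4)
    a,b,c=[cv2.imread(f"pics/c{i}_{k}.png") for k in "wts"]
    m=np.hstack([cv2.resize(c,(440,400)),cv2.resize(a[0:400,100:460],(360,400))]); cv2.imwrite(f"pics/c{i}.png",m)
E
python3 - <<'E'
from h import *
print(click(1))
E
```

```text
descend hit False
push stopped False [609.7 -12.5  40. ] [-0.8 -0.1 -2. ]
t 8.4167
True
```

View pics/c1.png

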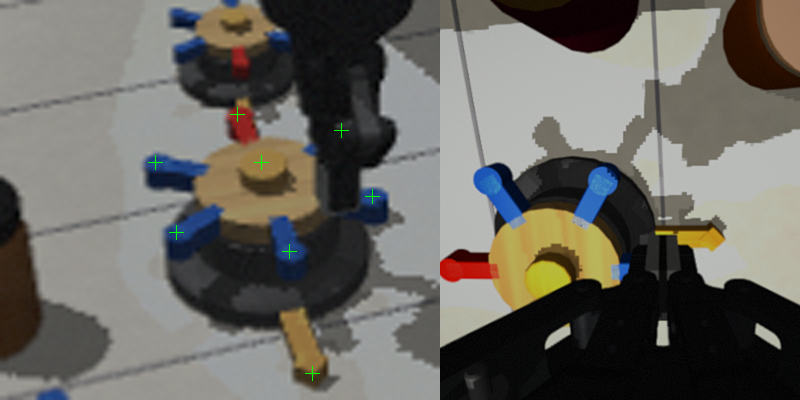

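The wheel made exactly one click: in the scene crop the red knob is now at (237,115), which is 180° from the pointer, and the petals sit on their detent crosses. Three to go.

```bash
python3 - <<'E'
from h import *
print(click(2))
E
```

```text
descend hit False
push stopped False [609.7 -12.5  40. ] [ 0.6 -0.2  0.7]
t 12.9
True
```

View pics/c2.png

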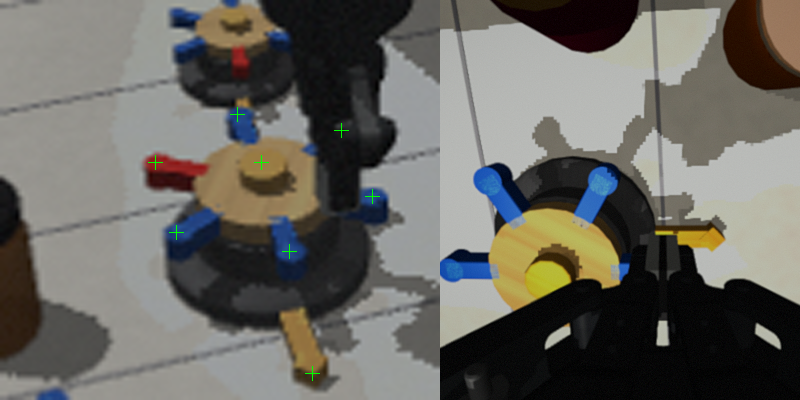

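The second click is in: the red knob is at (155,165), which is 240°. Two to go.

```bash
python3 - <<'E'
from h import *
print(click(3))
E
```

```text
descend hit False
push stopped False [609.7 -12.5  40. ] [ 0.5 -0.3 -0.4]
t 17.3833
True
```

View pics/c3.png

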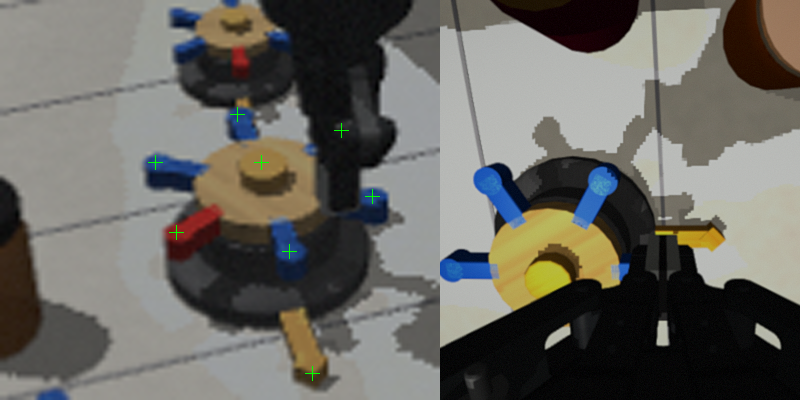

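The third click is in: the red knob is at (176,232), which is 300°. One last click, then I'll withdraw and check.

```bash
python3 - <<'E'
from h import *
if click(4):
    p=arm.current_position(); arm.move_linear([p[0],p[1],180],v=200)
    arm.goto([450,-300,250],quat()); arm.wait(0.5)
    for n in("scene","top"):
        im=arm.grab_frame(n); cv2.imwrite(f"pics/{n}_end.png",im[:,:,::-1])
        overlay(n,im,HUB,YAW,f"pics/e_{n}.png",{"top":(310,135,400,240),"scene":(255,190,340,270)}[n],4)
        for t in("mark","cabbage_jar","chutney_jar","honey_jar"): print(n,t,[np.round(d["xyz"]).tolist() for d in arm.landmark_of(n,t)])
    a=cv2.imread("pics/e_top.png");b=cv2.imread("pics/e_scene.png")
    cv2.imwrite("pics/e.png",np.hstack([a,cv2.resize(b,(420,420))]))
    print(arm.current_clock(),arm.current_wrist_force())
E
```

```text
descend hit False
push stopped False [609.7 -12.5  40. ] [0.1 0.3 0.3]
t 21.8667
scene mark [[607.0, -37.0, 58.0], [781.0, -212.0, 54.0], [402.0, -8.0, 41.0]]
scene cabbage_jar [[564.0, 127.0, 2.0]]
scene chutney_jar [[690.0, 97.0, 6.0], [608.0, -38.0, 60.0]]
scene honey_jar [[552.0, -196.0, 2.0]]
top mark [[402.0, -12.0, 42.0], [787.0, -210.0, 57.0], [607.0, -39.0, 60.0]]
top cabbage_jar [[570.0, 128.0, -1.0]]
top chutney_jar [[547.0, -37.0, 58.0], [688.0, 96.0, -0.0]]
top honey_jar [[550.0, -196.0, 1.0], [546.0, -35.0, 59.0]]
24.7583 [ 0.58884571  1.112106   -0.46488656]
```

View pics/e.png

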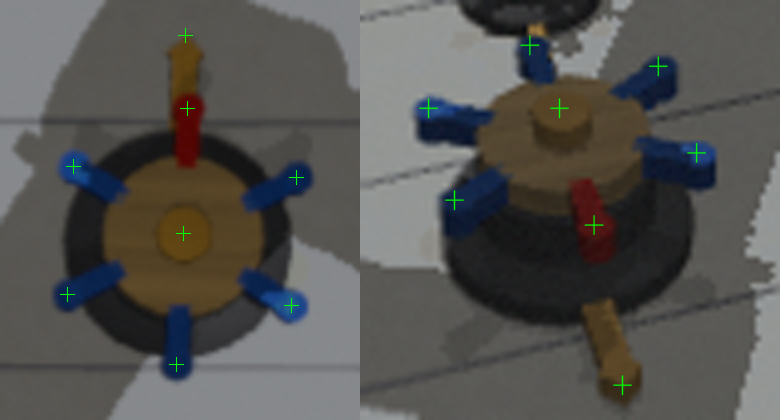

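The red petal is over the pointer, with its knob at (187,105) in the top crop. All petals are on the detent positions, the jars haven't moved and the arm is clear.

```bash
python3 -c "
from cell import arm
arm.wait(0.5); arm.hand_in()"
```

```text
the job is handed in; nothing more can be done
```

The week counter now shows the red petal over the brass pointer, and I've handed the job in. I used the large dark counter among the jars, not the orange or small dark one.

- **Clicks:** I gave its petal wheel four single anticlockwise flicks with the closed fingertips, pausing at least 1 s after each. Pictures after every flick showed exactly one click (120°, 180°, 240°, 300°, then 0°).
- **Final position:** The last pictures put the red petal at about (607, -38, 59) mm, in line with the pointer, and every petal on its rest position.
- **Jars:** All three measured where they stood before, within about 4 mm, which is the accuracy of the measurement.
- **Robot:** The finger was withdrawn well clear and no force limit tripped. The clock read about 25 s at the last check, against the 64 s limit.
- **Disagreements:** The detector gave a few false jar reports on the counter itself, and the pictures showed no jar there. The fitted pointer tip also came out about 2 mm beyond the one in the picture, which is within calibration error.

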